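# Slide a price plate into the leaning counter stand and lock it

### The job

Take the tall, narrow price plate out of its wooden block and slide it down into the leaning metal sleeve of the sign stand until it is fully home on the sleeve's floor. Then slide the catch across over the plate's top edge as far as it goes, so that the plate is locked in. Leave the wide plate, the jar, the cake stand and the brush where they are.

Things in the scene. Friction and masses are not known exactly. Their poses are not given: they have to be found in the camera images.
- plate: The tall, narrow blank price plate: black plastic, 8 mm thick (x), 90 mm wide (y), 120 mm high (z), pale blank label on both faces, about 0.1 kg. Origin: centre of its lower edge. Starts upright in the slot of a light wooden block (60 x 120 mm, 30 mm high), lower edge 10 mm above the table, 20 mm deep in the slot; 100 mm stand clear.
- plate_center (a point): The middle of the tall, narrow plate, 60 mm above its lower edge; axes as the plate's.
- sleeve: Aluminium sleeve of the sign stand, open on top, always leaning 30 deg from vertical, top towards the robot's right and back (stand yaw 0.55 to 1.25 rad). Origin: centre of its inner floor, 22 mm above the table. z: along the sleeve, up out of the mouth (plate slides in along -z); x: thickness, forward-left and up; y: width, level, to the left and back. Inside 10 mm (x) by 94 mm (y), centred.
- sleeve_mouth (a point): Middle of the sleeve's mouth, 70 mm along its z from the inner floor; axes as the sleeve's. Straight walls end 10 mm below it; the last 10 mm are flared lips that guide the plate in. A plate that is home stands out 50 mm, its top edge at sleeve z = 120 mm. At the sleeve's -y edge a fixed post (x +-9, y -106 to -56, up to z = 121 mm) carries the catch.
- catch_knob (a point): Grip point of the catch's knob, at sleeve x = 0, z = 145.5 mm; axes as the sleeve's. The knob is a steel pin, 14 mm diameter, 28 mm tall along sleeve z (131.5 to 159.5 mm), on a flat bar 12 mm wide (x), 9 mm thick (z 122.5 to 131.5 mm) that reaches 11 mm past the pin's axis to +y.
- catch (a joint): Travel of the catch along the sleeve's +y, m: 0 open (knob axis at sleeve y = -75 mm), 0.040 fully closed at its stop (knob axis at y = -35 mm, bar 2.5 mm above the top edge of a plate that is home). Starts at 0 to 0.008. Slides with about 1.5 N of friction, stays where left; a plate that is not home blocks it.
- wide_plate: A wide, low plate that does not fit the sleeve: black plastic, 8 mm (x) by 120 mm (y) by 90 mm high (z), upright in a wooden block of its own (60 x 150 x 30 mm). Origin at the centre of its lower edge. To be left alone.
- jar: Glass jar with steel cap, 60 mm diameter, 85 mm high; origin at the centre of its underside. To be left alone.
- cake_stand: Round wooden cake stand, 200 mm diameter, 48 mm high; origin at the centre of its underside. To be left alone.
- brush: Pastry brush lying on the table; origin on its underside. To be left alone.
Not all that is in view belongs to the job. Leave any blue or orange look-alike of the plate alone.

How it is judged:
By the outcome, as a careful person would: the job done as asked, in the order asked, and still so for the second after the job is handed in, with the robot touching nothing.
It also fails if it takes over 58 s, if anything falls off the work surface, if the arm or the gripper's body presses on something with over 40 N, if the wrist force passes 120 N, or if a joint passes its speed limit or range.

### The arm

A 6-joint arm with a two-finger parallel gripper is mounted at the origin on the work surface. World frame = base frame: x ahead of the robot, y to its left, z up, the work surface at z = 0. Lengths are in mm, angles in rad, forces in N, time in s.
With the tool pointing down it reaches from about 300 to 775 mm from the base axis. Payload 14.6 kg.
Tool frame: the origin (TCP) lies at the very end of the fingers, on their centre line; the grasp point (between the pads) lies 19 mm behind it; z points along the fingers, y is the line along which they close (so a half turn about z gives the same grasp; the last joint's range is limited). The gripper opens to 94 mm and grips with 3 to 60 N. Pads are 16 mm wide; open, the fingers measure 119 mm over their backs; the gripper's body (75 mm by 177 mm) begins 78 mm behind the grasp point.
Start: joints at [-1.327, 0.3, 1.521, -0, 1.321, -0.067], TCP at [168.194, -523.641, 205.446] pointing down, gripper open.
Joint ranges: [-3.03, 3.03], [-0.79, 2.21], [0.23, 2.52], [-1.04, 4.18], [0, 3.07], [-2.55, 2.55]. Speed limits (rad/s): [2.22, 2.22, 2.57, 3.14, 3.14, 3.14].

### API

Orientations are given as [roll, pitch, yaw] about the fixed x, y, z axes, in that order (R = Rz(yaw) Ry(pitch) Rx(roll)).
In Python, from cell import manip gives the robot as it stands.
- The arm moves only by the tool servo_tool, never from a script. Its argument "rows" is a list of rows, each a list of 7 numbers: the turn, a rotation vector about the world's x, y, z in degrees, then the shift along the world's x, y, z in mm, then the closure, from 0 (fully open) to 1 (shut). In form: [[rx, ry, rz, dx, dy, dz, fingers], ...]. A call has 1 to 20 rows; each row shifts and turns the commanded pose from where the row before left it; what a row does not reach is not made up. A row lasts 1/8 s, in which the tool goes at most 62.5 mm and 10.7 degrees, less where a joint would pass 70% of its speed; a pose out of reach is approached as far as the arm can. A call with a gripper value outside its range is refused whole. The fingers move at their own pace and stop on an object; "grip_force" is the grip in N (left out, the last holds). Time passes only in rows, so rows that do not move let the fingers close. It gives the time, the measured TCP pose, the force, the opening and the grip force at its end, in the units of the state.
- manip.read_state(): the state, without advancing time (a new reading comes with each control period).
- manip.camera(name): name is "scene" or "top" or "wrist"; returns the picture (480x640x3 uint8, red, green, blue); there is no depth.
- manip.camera_info(name): a dict with "fx", "fy", "cx", "cy" (pixels), "position" and "rotation" of the camera in the world; the wrist camera has in their place "T_tool_cam" (4x4, takes a point from camera to tool coordinates, whose origin is the TCP and whose axes are the flange's). Camera axes: x right, y down, z forward; pixel columns grow to the right and rows downward; lengths in mm; the calibration is good to about 2 mm. A picture is of the moment at which its call begins: read the wrist's pose just before it. camera_info takes no time and is no camera call.
- manip.sign_off(): hands the job in; it is judged then, once.
The state is a dict: "clock": time; "joints": joint angles; "qd": joint speeds; "effort": joint torques, N m; "eef_pos": TCP position; "eef_rot": TCP orientation; "wrist_force": force on the tool from outside, world axes, zero at the start; "moment": the same for the moment, N m; "finger_gap": finger opening in mm; "finger_force": force on a finger pad.
Only numpy, scipy, OpenCV 4.12 (cv2) and the standard library are available. Lean on these libraries where they do the work, as an engineer would, in place of code of your own. Each camera call takes 0.05 s, during which the arm holds its last target. There are 200 camera calls.

## Working session

There is one attempt and no reset: what is moved stays moved. The work goes in short steps, Python scripts to look and compute and a tool call to move; the robot and the scene stay as the last step left them, time stands still between calls to the robot, and variables do not carry over. Pictures are saved under pics/ and viewed, at most 10 in all, crops included, and the job is handed in when it is done.

Besides the shell and the picture viewer there is one more tool, called after "Request:" in YAML: its name, and indented under it one key for each argument. servo_tool: Moves the arm, as the interface text tells. Its arguments: {"type":"object","properties":{"rows":{"type":"array","items":{"type":"array","items":{"type":"number"}}},"grip_force":{"type":"number"}},"required":["rows"]}

```bash
mkdir -p pics; ls
python3 - <<'E'
from cell import manip
import cv2,json
for n in("scene","top"):
    im=manip.camera(n); cv2.imwrite(f"pics/{n}0.png",im[:,:,::-1])
    print(n,{k:(v.tolist() if hasattr(v,'tolist') else v) for k,v in manip.camera_info(n).items()})
print(manip.camera_info("wrist"))
print(manip.read_state())
E
```

```text
pics
scene {'fx': 549.2284811213153, 'fy': 549.2284811213153, 'cx': 325.31530053025733, 'cy': 239.56710947060606, 'position': [1411.8641435758122, 718.502509686788, 927.5169753242903], 'rotation': [-2.253339496141762, 0.005422711219876142, 2.2004751567551395]}
top {'fx': 453.3965964624859, 'fy': 453.3965964624859, 'cx': 320.21286247501376, 'cy': 237.24440510358605, 'position': [519.6403781986443, 119.0331963945753, 1068.537262722885], 'rotation': [-3.074932006197693, -0.03219663378688398, -1.5686736828465881]}
{'fx': 353.17368794741384, 'fy': 353.17368794741384, 'cx': 321.92189088321913, 'cy': 236.43426467724512, 'T_tool_cam': array([[-5.02049015e-04, -9.70494979e-01, -2.41120807e-01,
         6.94772077e+01],
       [ 9.99999721e-01, -3.54019571e-04, -6.57241743e-04,
        -5.29505393e-01],
       [ 5.52488327e-04, -2.41121070e-01,  9.70494886e-01,
        -1.80525581e+02],
       [ 0.00000000e+00,  0.00000000e+00,  0.00000000e+00,
         1.00000000e+00]])}
{'clock': 0.1, 'joints': array([-1.32662032e+00,  3.00390723e-01,  1.52148713e+00,  2.10680349e-05,
        1.32066689e+00, -6.66055103e-02]), 'qd': array([ 0.00069624, -0.00268679, -0.00160306, -0.0007379 ,  0.0005575 ,
       -0.00066446]), 'effort': array([ 1.32343015e-03, -5.32643795e+01, -3.53281581e+01,  7.09410198e-02,
        2.34385132e-02, -6.11561882e-05]), 'eef_pos': array([ 168.13951656, -523.44511855,  204.97015313]), 'eef_rot': array([-3.14064403e+00, -8.37301344e-05,  3.10776253e-01]), 'wrist_force': array([ 0.47707676, -0.01136446,  0.32715183]), 'moment': array([-0.01123898, -0.03807267, -0.06559828]), 'finger_force': 0.0, 'finger_gap': 94.08656901530586}
```

View pics/scene0.png

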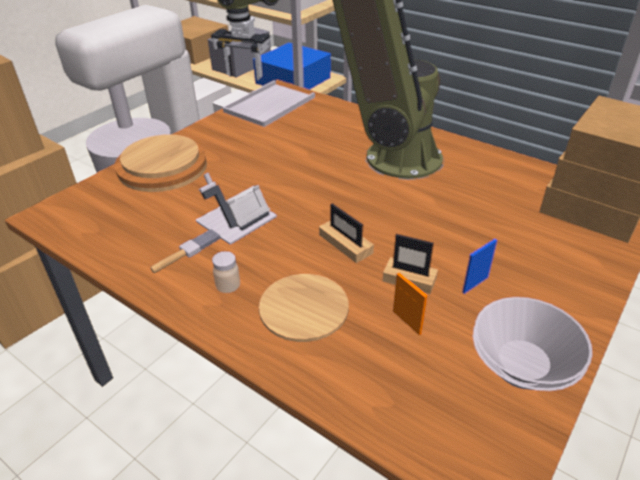

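View pics/top0.png

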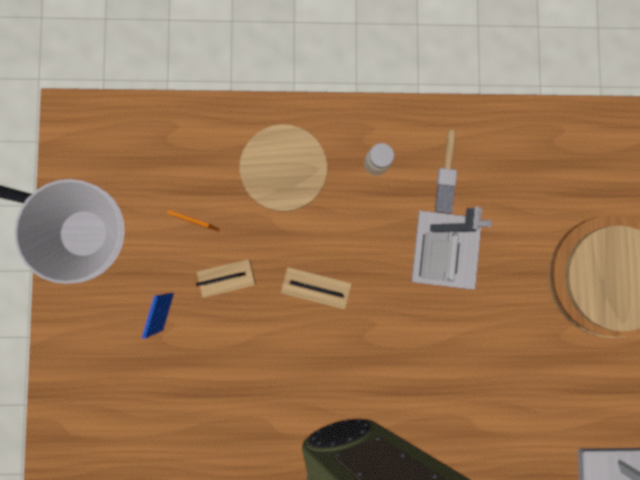

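Two upright black plates: top (225,278) / scene (412,256) stands in the shorter block and looks tall. Top (316,287) / scene (346,225) stands in the longer block and looks low. The first fits the description of the narrow plate. Blue (157,315) and orange (193,220) are look-alikes. I'll confirm with an enlarged crop and measure.

```bash
cat > h.py <<'E'
import numpy as np,cv2
from cell import manip
from scipy.spatial.transform import Rotation as R
def cam(n,st=None):
    i=manip.camera_info(n)
    if n=="wrist":
        T=np.eye(4);T[:3,:3]=R.from_euler('xyz',st['eef_rot']).as_matrix();T[:3,3]=st['eef_pos']
        T=T@i['T_tool_cam'];return i,T[:3,:3],T[:3,3]
    return i,R.from_euler('xyz',i['rotation']).as_matrix(),np.array(i['position'])
def ray(c,u,v):
    i,M,p=c;d=M@np.array([(u-i['cx'])/i['fx'],(v-i['cy'])/i['fy'],1]);return p,d/np.linalg.norm(d)
def onz(c,u,v,z):
    p,d=ray(c,u,v);return p+d*(z-p[2])/d[2]
def proj(c,P):
    i,M,p=c;q=M.T@(np.array(P)-p);return np.array([i['fx']*q[0]/q[2]+i['cx'],i['fy']*q[1]/q[2]+i['cy']])
def tri(rs):
    A=sum(np.eye(3)-np.outer(d,d) for p,d in rs);b=sum((np.eye(3)-np.outer(d,d))@p for p,d in rs);return np.linalg.solve(A,b)
E
python3 - <<'E'
from h import *
s=cv2.imread("pics/scene0.png");t=cv2.imread("pics/top0.png")
c=cam("top");hsv=cv2.cvtColor(t,cv2.COLOR_BGR2HSV)
a=cv2.inRange(hsv,(12,60,150),(25,140,255))
for n,(x0,x1,y0,y1),m,z in[("block",(185,365,250,320),a,30)]+[("black",(185,365,250,320),cv2.inRange(hsv,(0,0,0),(180,255,60)),105)]+[("base",(400,490,190,300),cv2.inRange(hsv,(100,0,120),(150,60,255)),5)]:
    w=np.zeros_like(m);w[y0:y1,x0:x1]=m[y0:y1,x0:x1]
    if n!="black":w=cv2.morphologyEx(w,cv2.MORPH_CLOSE,np.ones((5,5)))
    for k in cv2.findContours(w,0,2)[0]:
        if cv2.contourArea(k)<40:continue
        b=cv2.boxPoints(cv2.minAreaRect(k));P=np.array([onz(c,u,v,z)[:2] for u,v in b])
        print(n,b.round(0).tolist(),P.mean(0).round(1),[(np.round(np.linalg.norm(P[i+1]-P[i])),np.degrees(np.arctan2(*(P[i+1]-P[i])[::-1])).round(1)) for i in(0,1)])
f=lambda i,x,y:cv2.resize(i[y:y+100,x:x+133],(400,300),interpolation=cv2.INTER_CUBIC)
cv2.imwrite("pics/c1.png",np.vstack([np.hstack([f(s,350,210),f(t,180,230)]),np.hstack([f(s,175,160),f(t,380,195)])]))
E
```

```text
block [[279.0, 293.0], [286.0, 265.0], [352.0, 282.0], [345.0, 310.0]] [473.7  95.8] [(np.float64(66.0), np.float64(-14.0)), (np.float64(156.0), np.float64(-104.2))]
block [[195.0, 270.0], [248.0, 258.0], [255.0, 286.0], [201.0, 298.0]] [495.3 302.2] [(np.float64(123.0), np.float64(-77.0)), (np.float64(67.0), np.float64(-166.6))]
black [[291.0, 283.0], [291.0, 281.0], [341.0, 294.0], [341.0, 296.0]] [475.8  96.7] [(np.float64(4.0), np.float64(-14.4)), (np.float64(109.0), np.float64(-104.6))]
base [[389.0, 259.0], [436.0, 198.0], [465.0, 220.0], [419.0, 281.0]] [ 587.7 -169. ] [(np.float64(184.0), np.float64(-37.6)), (np.float64(87.0), np.float64(-127.2))]
base [[439.0, 281.0], [459.0, 206.0], [490.0, 214.0], [470.0, 289.0]] [ 568.9 -257.9] [(np.float64(186.0), np.float64(-15.5)), (np.float64(76.0), np.float64(-104.2))]
base [[438.0, 210.0], [439.0, 189.0], [452.0, 190.0], [451.0, 210.0]] [ 681.2 -213.1] [(np.float64(49.0), np.float64(-4.5)), (np.float64(31.0), np.float64(-93.1))]
```

View pics/c1.png

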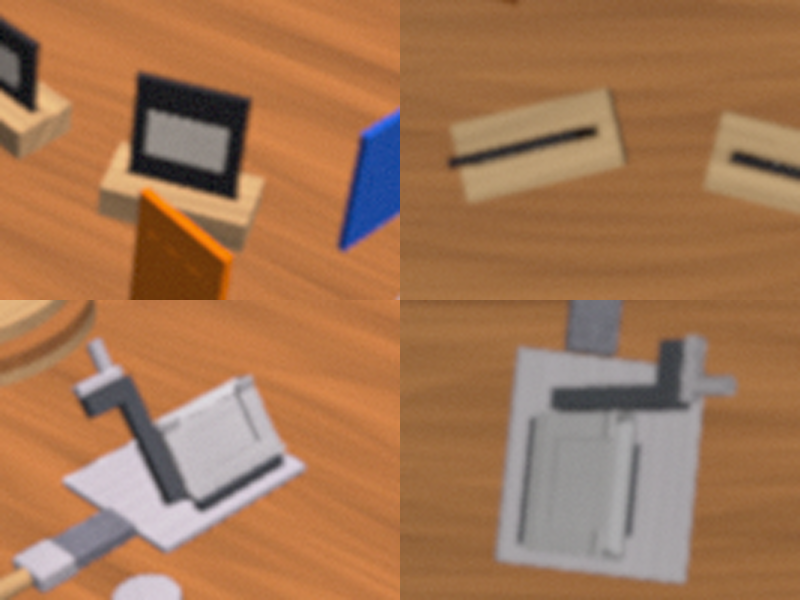

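Crop confirms: the plate at top (225,278) is the tall narrow one in the 120 mm block; the stand is at top (445,250) with post and knob towards top of picture. I'll go over the stand for a wrist look first.

Request:
servo_tool:
  rows:
    - [0,0,-2,20,14,12,0]
    - [0,0,-2,39,29,12,0]
    - [0,0,-2,39,29,12,0]
    - [0,0,-2,39,29,12,0]
    - [0,0,-2,39,29,12,0]
    - [0,0,-2,39,29,12,0]
    - [0,0,-2,39,29,12,0]
    - [0,0,-2,39,29,12,0]
    - [0,0,-2,39,29,12,0]
    - [0,0,-2,39,29,12,0]
    - [0,0,0,20,16,0,0]
    - [0,0,0,0,0,0,0]
    - [0,0,0,0,0,0,0]

```text
clock: 1.72
eef_pos: [558.7, -233.1, 325.1]
eef_rot: [-3.141, 0.001, -0.039]
wrist_force: [0.4, 0.4, 0.8]
finger_gap: 94.3
finger_force: 0.0
```

Run:
```python
from h import *
import pickle
st=manip.read_state();im=manip.camera("wrist");print(st['eef_pos'],st['eef_rot'],st['clock'])
pickle.dump(st,open("st1.pkl","wb"));cv2.imwrite("pics/w1.png",im[:,:,::-1])
```

```text
[ 558.68046623 -233.06998289  325.11993759] [-3.14141902e+00  6.83467213e-04 -3.85432732e-02] 1.725
```

View pics/w1.png

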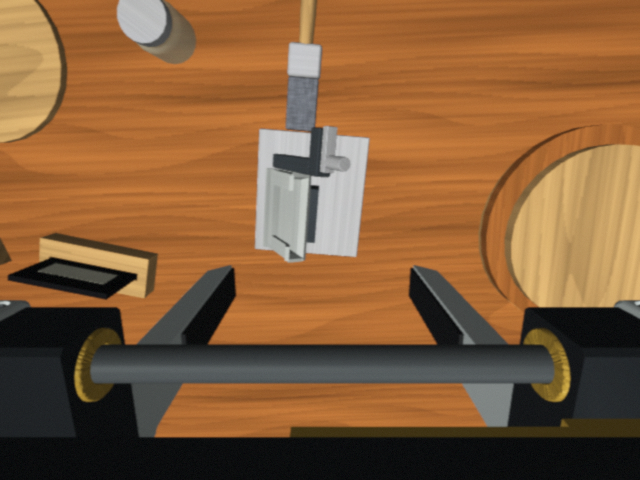

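Run:
```python
from h import *
import pickle
st=pickle.load(open("st1.pkl","rb"));w=cv2.imread("pics/w1.png");t=cv2.imread("pics/top0.png");s=cv2.imread("pics/scene0.png")
# base quads: non-wood pixels (low saturation or dark) connected
for n,im,(x0,x1,y0,y1) in(("wrist",w,(245,380,115,270)),("top",t,(405,485,195,295))):
    c=cam(n,st);sat=cv2.cvtColor(im,cv2.COLOR_BGR2HSV)[...,1]
    m=np.zeros(sat.shape,np.uint8);m[y0:y1,x0:x1]=(sat[y0:y1,x0:x1]<70)*255
    k=max(cv2.findContours(m,0,2)[0],key=cv2.contourArea)
    q=cv2.approxPolyDP(cv2.convexHull(k),4,True)[:,0]
    print(n,[(p.tolist(),onz(c,*p,6)[:2].round(0).tolist()) for p in q])
a=cv2.resize(w[115:265,245:380],None,fx=4,fy=4,interpolation=cv2.INTER_CUBIC)
cv2.imwrite("pics/c2.png",a)
```

```text
wrist [([315, 115], [672.0, -227.0]), ([368, 138], [639.0, -298.0]), ([356, 255], [473.0, -279.0]), ([287, 261], [468.0, -177.0]), ([255, 248], [490.0, -131.0]), ([259, 130], [656.0, -151.0]), ([287, 115], [673.0, -190.0])]
top [([437, 195], [693.0, -193.0]), ([453, 195], [693.0, -232.0]), ([481, 208], [662.0, -299.0]), ([484, 226], [619.0, -305.0]), ([473, 289], [470.0, -276.0]), ([412, 281], [489.0, -131.0]), ([419, 211], [654.0, -150.0])]
```

View pics/c2.png

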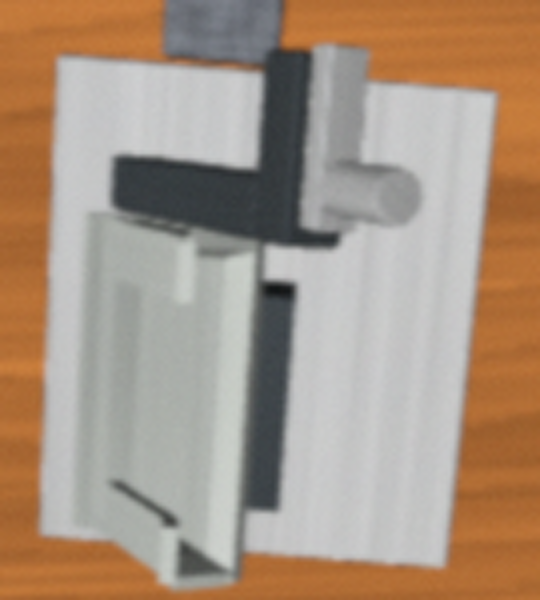

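Run:
```python
from h import *
import pickle
st=pickle.load(open("st1.pkl","rb"));w=cam("wrist",st);t=cam("top");s=cam("scene")
cr=lambda x,y:(245+x/4-.4,115+y/4-.4)
rs=[ray(w,*cr(399,198)),ray(t,491.5,224),ray(s,207.3,175)]
K=tri(rs);print("knob tip",K.round(1),[ (proj(c,K)-np.array(p)).round(1) for c,p in((w,cr(399,198)),(t,(491.5,224)),(s,(207.3,175)))],"on z160",onz(w,*cr(399,198),160.1).round(1))
A=onz(w,*cr(262,245),79);B=onz(w,*cr(238,580),79)
C=onz(w,*cr(190,237),87);D=onz(w,*cr(162,583),87)
for n,p,q in(("-x lip",A,B),("+x lip",C,D)):
    d=q-p;print(n,p.round(1),q.round(1),np.linalg.norm(d).round(1),"yaw deg",np.degrees(np.arctan2(-d[0],d[1])).round(1))
for yd in(78,81,83.5):
    y=np.radians(yd);z=np.array([-.5*np.cos(y),-.5*np.sin(y),.866]);Y=np.array([-np.sin(y),np.cos(y),0])
    M=(A+B+C+D)/4; F=M-70*z
    F2=onz(w,*cr(399,198),160.1)-159.5*z
    print(yd,"floor from mouth",F.round(1),"from knob: y=-75+q", F2.round(1),"q+75=",np.dot(F-F2,Y).round(1))
```

```text
knob tip [ 609.9 -257.4  154.4] [array([1.1, 2.5]), array([-2. , -0.2]), array([-1.3, -0.4])] on z160 [ 612.6 -256.   160.1]
-x lip [ 596.8 -219.7   79. ] [ 492.5 -207.2   79. ] 105.1 yaw deg 83.2
+x lip [ 600.5 -199.1   87. ] [ 495.  -184.1   87. ] 106.6 yaw deg 81.9
78 floor from mouth [ 553.5 -168.3   22.4] from knob: y=-75+q [ 629.2 -178.    22. ] q+75= 76.1
81 floor from mouth [ 551.7 -168.    22.4] from knob: y=-75+q [ 625.1 -177.3   22. ] q+75= 74.0
83.5 floor from mouth [ 550.2 -167.8   22.4] from knob: y=-75+q [ 621.6 -176.8   22. ] q+75= 72.0
```

Request:
servo_tool:
  rows:
    - [0,0,-4.8,-3,-4,-10,0]
    - [7.44,-0.91,0,-3,-6,-24,0]
    - [7.44,-0.91,0,-4,-6,-24,0]
    - [7.44,-0.91,0,-4,-6,-24,0]
    - [7.44,-0.91,0,-4,-6,-24,0]
    - [0,0,0,-3,-6,-24,0]
    - [0,0,0,0,0,0,0]
    - [0,0,0,0,0,0,0]
    - [0,0,0,0,0,0,0]

```text
clock: 2.9
eef_pos: [538.8, -266.2, 197.0]
eef_rot: [-2.621, -0.002, -0.121]
wrist_force: [-0.3, 0.3, 0.4]
finger_gap: 93.7
finger_force: 0.0
```

Run:
```python
from h import *
import pickle
st=manip.read_state();im=manip.camera("wrist");print(st['eef_pos'],st['eef_rot'],st['clock'],st['joints'].round(2))
print(R.from_euler('xyz',st['eef_rot']).as_matrix().round(3))
pickle.dump(st,open("st2.pkl","wb"));cv2.imwrite("pics/w2.png",im[:,:,::-1])
y=np.radians(83);x=np.array([.866*np.cos(y),.866*np.sin(y),.5]);z=np.array([-.5*np.cos(y),-.5*np.sin(y),.866]);Y=np.array([-np.sin(y),np.cos(y),0]);F=np.array([550.5,-168,22.])
c=cam("wrist",st);ps=[proj(c,F+70*z+a*x+b*Y) for a in(-5,5) for b in(-47,47)];ps+=[proj(c,F+159.5*z-72*Y)]
cv2.imwrite("pics/w2d.png",cv2.resize(im[80:330,170:470,::-1],(800,667))[:600]);print(np.round(ps,1).tolist())
```

```text
[ 538.7825138  -266.19715618  197.00104549] [-2.62053237e+00 -1.93564291e-03 -1.20798343e-01] 2.9 [-0.71  0.58  1.23  0.43  1.63  0.94]
[[ 0.993 -0.104  0.062]
 [-0.121 -0.861  0.494]
 [ 0.002 -0.498 -0.867]]
[[330.9, 175.7], [330.1, 277.5], [319.4, 175.6], [319.4, 277.4], [326.9, 144.7]]
```

View pics/w2d.png

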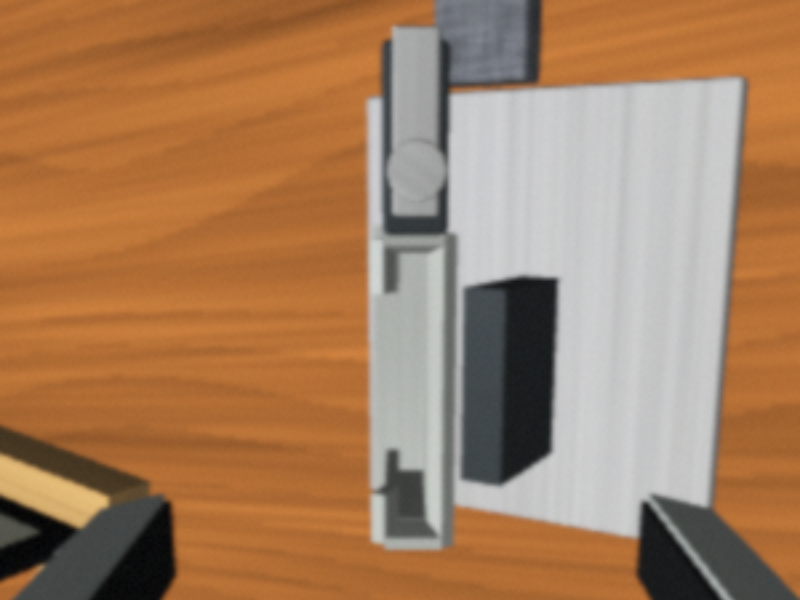

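The wrist view looks straight down the sleeve: knob tip at full-frame (326,144), mouth centre (325,226). Both are within 1 px of the prediction, so floor ≈ (550.5,-168,22) and yaw ≈ 83°. Now to the plate.

Request:
servo_tool:
  rows:
    - [-7.44,0.91,0,0,15,28,0]
    - [-7.44,0.91,0,0,30,25,0]
    - [-7.44,0.91,0,0,30,25,0]
    - [-7.44,0.91,0,0,40,25,0]
    - [0,0,10,-4,41,0,0]
    - [0,0,10,-4,41,0,0]
    - [0,0,10,-4,41,0,0]
    - [0,0,10,-4,41,0,0]
    - [0,0,10,-4,41,0,0]
    - [0,0,10,-4,41,0,0]
    - [0,0,10,-4,41,0,0]
    - [0,0,10,-4,41,0,0]
    - [0,0,10,-4,41,0,0]
    - [0,0,10,-4,41,0,0]
    - [0,0,10,-4,42,0,0]
    - [0,0,0,0,0,0,0]
    - [0,0,0,0,0,0,0]

```text
clock: 5.08
eef_pos: [494.1, 300.2, 298.9]
eef_rot: [3.141, 0.0, 1.797]
wrist_force: [-0.1, 0.4, 0.4]
finger_gap: 94.1
finger_force: 0.0
```

Run:
```python
from h import *
import pickle
st=manip.read_state();im=manip.camera("wrist");print(st['eef_pos'],st['eef_rot'],st['clock'],st['joints'].round(2))
pickle.dump(st,open("st3.pkl","wb"));cv2.imwrite("pics/w3.png",im[:,:,::-1])
c=cam("wrist",st);u,v=proj(c,(495.3,302.2,100)).astype(int);print(u,v)
x0,y0=max(u-100,0),max(v-75,0);print(x0,y0)
cv2.imwrite("pics/w3d.png",cv2.resize(im[y0:y0+150,x0:x0+200,::-1],None,fx=4,fy=4,interpolation=cv2.INTER_CUBIC))
```

```text
[494.10837733 300.20258164 298.86870179] [3.14083646e+00 1.15306832e-04 1.79676337e+00] 5.075 [ 0.48  0.31  1.29 -0.    1.54  0.26]
323 213
223 138
```

View pics/w3d.png

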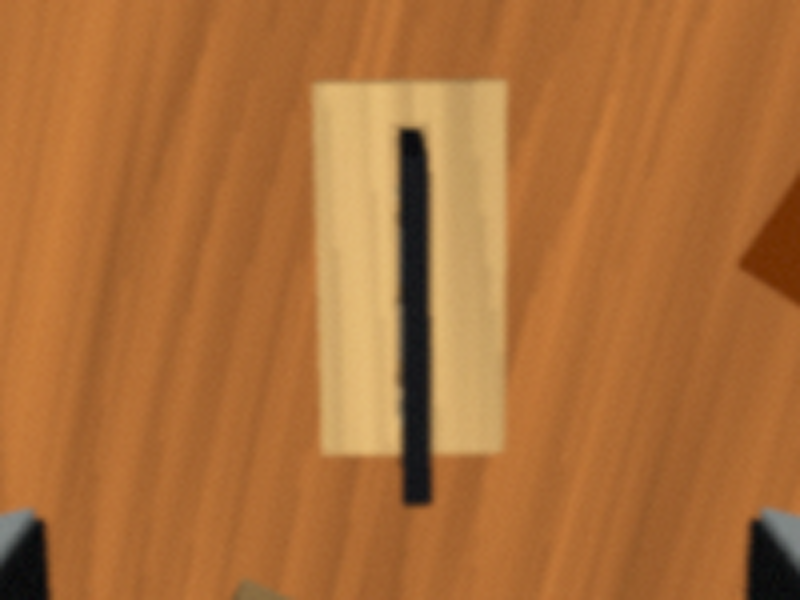

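Run:
```python
from h import *
import pickle
st=pickle.load(open("st3.pkl","rb"));im=cv2.imread("pics/w3.png").astype(int).sum(2);c=cam("wrist",st)
P=[]
for r in range(185,262):
    g=im[r,315:340];w=np.clip(330-g,0,None);k=np.nonzero(g<170)[0]
    P.append(onz(c,315+(w*np.arange(25)).sum()/w.sum(),r,130)[:2])
P=np.array(P);m=P.mean(0);d=np.linalg.svd(P-m)[2][0];d*=np.sign(d[1])
e=onz(c,327.2,138+503/4-.4,130)[:2]
n=np.array([-d[1],d[0]])
print("dir deg",np.degrees(np.arctan2(d[1],d[0])),"near end",e,"resid",np.std((P-m)@n))
for s in(1,-1):print(s,m+d*((e-m)@d)+s*45*d)
# block corners z=30
for u,v in((314,82),(507,80),(505,453),(321,453)):print(onz(c,223+u/4-.4,138+v/4-.4,30)[:2].round(1))
print("tool x deg",np.degrees(st['eef_rot'][2]))
```

```text
dir deg 103.77943433338683 near end [509.37315717 257.32153317] resid 0.10477562451275962
1 [498.36730423 300.9559101 ]
-1 [519.80394205 213.54612484]
[455.5 352. ]
[513.8 366. ]
[542.3 248.9]
[482.9 235.2]
tool x deg 102.94695795118064
```

Request:
servo_tool:
  rows:
    - [0,0,0.7,4.4,0.6,-32,0]
    - [0,0,0,0,0,-45,0]
    - [0,0,0,0,0,-45,0]
    - [0,0,0,0,0,-45,0]
    - [0,0,0,0,0,-30,0]
    - [0,0,0,0,0,-15,0]
    - [0,0,0,0,0,0,0.3]
    - [0,0,0,0,0,0,0.6]
    - [0,0,0,0,0,0,0.8]
    - [0,0,0,0,0,0,1]
    - [0,0,0,0,0,0,1]
    - [0,0,0,0,0,0,1]
    - [0,0,0,0,0,0,1]
    - [0,0,0,0,0,0,1]
  grip_force: 40

```text
clock: 6.88
eef_pos: [498.6, 300.9, 86.4]
eef_rot: [-3.142, 0.0, 1.81]
wrist_force: [-0.4, 0.7, -0.6]
finger_gap: 17.4
finger_force: 0.0
```

Request:
servo_tool:
  rows:
    - [0,0,0,0,0,0,1]
    - [0,0,0,0,0,0,1]
    - [0,0,0,0,0,0,1]
    - [0,0,0,0,0,0,1]

```text
clock: 7.38
eef_pos: [498.6, 301.0, 86.4]
eef_rot: [-3.142, -0.0, 1.81]
wrist_force: [-0.6, 0.6, -0.7]
finger_gap: 7.6
finger_force: 40.0
```

Request:
servo_tool:
  rows:
    - [0,0,0,0,0,15,1]
    - [0,0,0,0,0,30,1]
    - [0,0,0,0,0,40,1]
    - [0,0,0,0,0,50,1]
    - [0,0,-9.2,3,-30,30,1]
    - [0,0,-9.2,3,-50,0,1]
    - [0,0,-9.2,3,-50,0,1]
    - [0,0,-9.2,3,-50,0,1]
    - [0,0,-9.2,3,-50,0,1]
    - [0,0,-9.2,3,-50,0,1]
    - [0,0,-9.2,3,-50,0,1]
    - [0,0,-9.2,3,-50,0,1]
    - [0,0,-9.2,3,-50,0,1]
    - [0,0,-9.2,3,-50,0,1]
    - [0,0,-9.2,3,-50,0,1]
    - [0,0,-9.5,3,-50,0,1]
    - [0,0,0,0,-18,0,1]
    - [0,0,0,0,0,0,1]

```text
clock: 9.62
eef_pos: [534.3, -297.3, 251.7]
eef_rot: [-3.141, 0.0, -0.121]
wrist_force: [0.2, 1.2, -0.7]
finger_gap: 8.0
finger_force: 40.0
```

Request:
servo_tool:
  rows:
    - [7.44,-0.91,0,0,0,0,1]
    - [7.44,-0.91,0,0,0,0,1]
    - [7.44,-0.91,0,0,0,0,1]
    - [7.44,-0.91,0,0,0,0,1]
    - [0,0,0,0,0,0,1]
    - [0,0,0,0,0,0,1]
    - [0,0,0,0,0,0,1]

```text
clock: 10.5
eef_pos: [535.0, -296.0, 252.4]
eef_rot: [-2.621, -0.001, -0.12]
wrist_force: [1.0, 0.8, -1.0]
finger_gap: 7.9
finger_force: 40.0
```

Request:
servo_tool:
  rows:
    - [0,0,0,1.1,9,-17,1]
    - [0,0,0,1.7,14,-27,1]
    - [0,0,0,1.5,13,-25,1]
    - [0,0,0,0.8,7.7,-14,1]
    - [0,0,0,0,0,0,1]
    - [0,0,0,0,0,0,1]

```text
clock: 11.25
eef_pos: [540.0, -253.8, 169.6]
eef_rot: [-2.619, -0.001, -0.122]
wrist_force: [0.3, 0.1, 0.1]
finger_gap: 8.1
finger_force: 40.0
```

Run:
```python
from h import *
import pickle
st=manip.read_state();im=manip.camera("wrist");sc=manip.camera("scene");print(st['eef_pos'],st['eef_rot'],st['clock'])
pickle.dump(st,open("st4.pkl","wb"));cv2.imwrite("pics/w4.png",im[:,:,::-1]);cv2.imwrite("pics/s4.png",sc[:,:,::-1])
a=cv2.resize(im[110:310,240:400,::-1],(480,600),interpolation=cv2.INTER_CUBIC)
b=cv2.resize(sc[130:330,170:276,::-1],(318,600),interpolation=cv2.INTER_CUBIC)
cv2.imwrite("pics/c4.png",np.hstack([a,b]))
```

```text
[ 540.03422968 -253.83836096  169.60306525] [-2.61945986e+00 -1.36151315e-03 -1.21994660e-01] 11.25
```

View pics/c4.png

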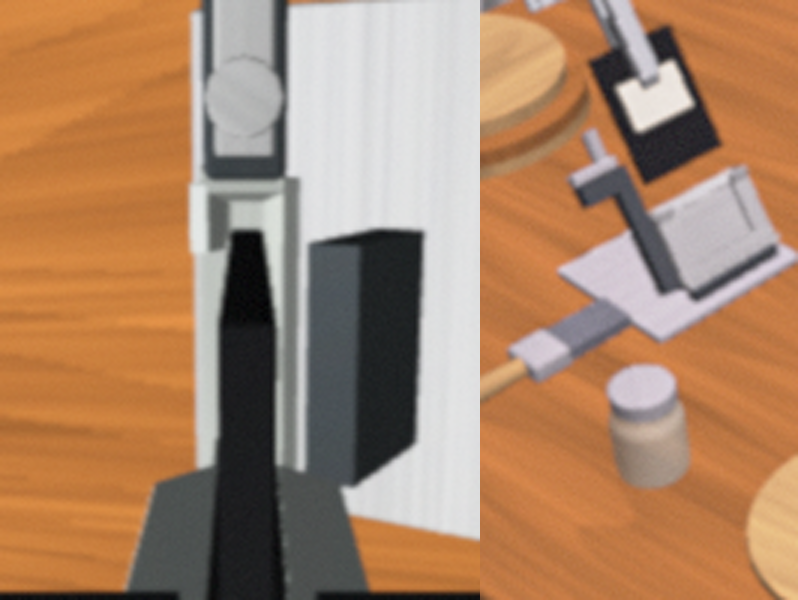

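Request:
servo_tool:
  rows:
    - [0,0,0,0.7,6,-8.2,1]
    - [0,0,0,0.6,5,-8.7,1]
    - [0,0,0,0.4,3,-5.2,1]
    - [0,0,0,0.3,2.5,-4.3,1]
    - [0,0,0,0.3,2.5,-4.3,1]
    - [0,0,0,0.3,2.5,-4.3,1]
    - [0,0,0,0,0,0,1]

```text
clock: 12.22
eef_pos: [542.4, -231.7, 133.2]
eef_rot: [-2.618, -0.0, -0.122]
wrist_force: [1.2, 0.4, -2.1]
finger_gap: 8.1
finger_force: 40.0
```

Request:
servo_tool:
  rows:
    - [0,0,0,0.3,2.5,-4.3,1]
    - [0,0,0,0.3,2.5,-4.3,1]
    - [0,0,0,0.3,2.5,-4.3,1]
    - [0,0,0,0.3,2.5,-4.3,1]
    - [0,0,0,0.3,2.5,-4.3,1]
    - [0,0,0,0.3,2.5,-4.3,1]
    - [0,0,0,0.3,2.5,-4.3,1]
    - [0,0,0,0.3,2.5,-4.3,1]
    - [0,0,0,0,0,0,1]

```text
clock: 13.35
eef_pos: [544.8, -211.5, 98.5]
eef_rot: [-2.618, 0.0, -0.122]
wrist_force: [6.4, 0.9, -4.3]
finger_gap: 8.0
finger_force: 40.0
```

Request:
servo_tool:
  rows:
    - [0,0,0,0.9,1.2,-2.2,1]
    - [0,0,0,0.5,1.2,-2.2,1]
    - [0,0,0,0.2,1.2,-2.2,1]
    - [0,0,0,0.1,1,-1.7,1]
    - [0,0,0,0,0,0,1]

```text
clock: 13.98
eef_pos: [546.3, -207.1, 90.6]
eef_rot: [-2.618, 0.001, -0.122]
wrist_force: [1.1, 0.1, -0.4]
finger_gap: 7.9
finger_force: 40.0
```

Request:
servo_tool:
  rows:
    - [0,0,0,0.1,0.5,-0.9,1]
    - [0,0,0,0.1,0.5,-0.9,1]
    - [0,0,0,0.1,0.5,-0.9,1]
    - [0,0,0,0,0,0,1]

```text
clock: 14.48
eef_pos: [546.7, -206.1, 88.6]
eef_rot: [-2.619, -0.0, -0.122]
wrist_force: [-2.3, -2.3, 5.1]
finger_gap: 8.2
finger_force: 40.0
```

Request:
servo_tool:
  rows:
    - [0,0,0,0,0.5,-0.9,1]
    - [0,0,0,0,0.5,-0.9,1]
    - [0,0,0,0,0,0,1]

```text
clock: 14.85
eef_pos: [546.9, -206.1, 88.6]
eef_rot: [-2.62, -0.002, -0.122]
wrist_force: [-8.5, -8.9, 20.8]
finger_gap: 7.9
finger_force: 40.0
```

Firm stop at the expected depth (TCP at sleeve z ≈ 76.8, expected 76.4). Release and retract along the sleeve.

Request:
servo_tool:
  rows:
    - [0,0,0,0,-0.9,1.6,1]
    - [0,0,0,0,0,0,0.6]
    - [0,0,0,0,0,0,0.6]
    - [0,0,0,0,0,0,0.6]
    - [0,0,0,0,0,0,0.6]
    - [0,0,0,0,0,0,0.6]
    - [0,0,0,0,0,0,0.6]

```text
clock: 15.72
eef_pos: [546.7, -205.6, 87.8]
eef_rot: [-2.618, 0.0, -0.122]
wrist_force: [-0.3, 0.2, 0.4]
finger_gap: 38.0
finger_force: 0.0
```

Request:
servo_tool:
  rows:
    - [0,0,0,-0.6,-5,8.7,0.6]
    - [0,0,0,-1.2,-9.9,17.3,0.6]
    - [0,0,0,-1.2,-9.9,17.3,0.6]
    - [0,0,0,-1.2,-9.9,17.3,0.6]
    - [0,0,0,-1.2,-9.9,17.3,0.6]
    - [0,0,0,-1.2,-9.9,17.3,0.6]
    - [0,0,0,0,0,0,0.6]
    - [0,0,0,0,0,0,0.6]

```text
clock: 16.73
eef_pos: [539.9, -259.9, 182.5]
eef_rot: [-2.618, 0.001, -0.122]
wrist_force: [-0.4, -0.2, -0.8]
finger_gap: 37.8
finger_force: 0.0
```

Run:
```python
from h import *
st=manip.read_state();im=manip.camera("wrist");sc=manip.camera("scene");print(st['eef_pos'],st['eef_rot'],st['finger_gap'])
y=np.radians(83);x=np.array([.866*np.cos(y),.866*np.sin(y),.5]);z=np.array([-.5*np.cos(y),-.5*np.sin(y),.866]);Y=np.array([-np.sin(y),np.cos(y),0]);F=np.array([550.5,-168,22.])
c=cam("wrist",st);print("knob,plate ends",[proj(c,F+s*z+b*Y).round(1).tolist() for s,b in((159.5,-72),(120,-45),(120,45))])
d=st['eef_pos']-F;print("tcp xyz",d@x,d@Y,d@z)
a=cv2.resize(im[100:300,240:400,::-1],(480,600),interpolation=cv2.INTER_CUBIC)
b=cv2.resize(sc[130:330,170:276,::-1],(318,600),interpolation=cv2.INTER_CUBIC)
cv2.imwrite("pics/c5.png",np.hstack([a,b]))
```

```text
[ 539.92943217 -259.86733803  182.51928702] [-2.61801143e+00  7.76604579e-04 -1.21988047e-01] 37.81940949454075
knob,plate ends [[324.2, 145.0], [323.8, 185.9], [323.8, 306.0]]
tcp xyz 0.1799298585383582 -0.7040357443610948 185.24510305656608
```

View pics/c5.png

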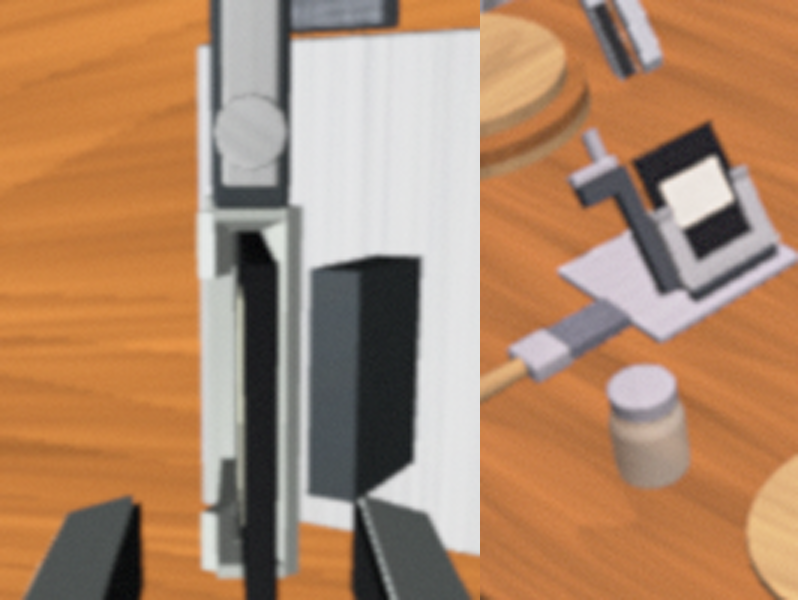

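Plate sits in the sleeve; knob tip at full-frame (323,144) as predicted. Move to knob and grip.

Request:
servo_tool:
  rows:
    - [0,0,0,18,-2.2,0,0.6]
    - [0,0,0,18,-2.2,0,0.6]
    - [0,0,0,18,-2.2,0,0.6]
    - [0,0,0,18,-2.2,0,0.6]
    - [0,0,0,0,0,0,0.6]
    - [0,0,0,0.6,5,-8.7,0.6]
    - [0,0,0,0.6,5,-8.7,0.6]
    - [0,0,0,0.6,5,-8.7,0.6]
    - [0,0,0,0.6,5,-8.7,0.6]
    - [0,0,0,0.6,5,-8.7,0.6]
    - [0,0,0,0,0,0,0.6]
    - [0,0,0,0,0,0,1]
    - [0,0,0,0,0,0,1]
    - [0,0,0,0,0,0,1]
    - [0,0,0,0,0,0,1]
    - [0,0,0,0,0,0,1]
    - [0,0,0,0,0,0,1]
  grip_force: 15

```text
clock: 18.95
eef_pos: [615.0, -244.8, 139.5]
eef_rot: [-2.62, -0.0, -0.123]
wrist_force: [1.1, -6.8, -1.1]
finger_gap: 13.3
finger_force: 15.0
```

Request:
servo_tool:
  rows:
    - [0,0,0,-2,-0.3,-0.3,1]
    - [0,0,0,-4,0.5,0,1]
    - [0,0,0,-4,0.5,0,1]
    - [0,0,0,-4,0.5,0,1]
    - [0,0,0,-4,0.5,0,1]
    - [0,0,0,-4,0.5,0,1]
    - [0,0,0,-4,0.5,0,1]
    - [0,0,0,-4,0.5,0,1]
    - [0,0,0,-3,0.4,0,1]
    - [0,0,0,0,0,0,1]

```text
clock: 20.2
eef_pos: [581.6, -240.7, 139.4]
eef_rot: [-2.619, 0.0, -0.122]
wrist_force: [-1.9, -5.7, 1.4]
finger_gap: 13.5
finger_force: 15.0
```

Request:
servo_tool:
  rows:
    - [0,0,0,-1,0.1,0,1]
    - [0,0,0,-1,0.1,0,1]
    - [0,0,0,-1,0.1,0,1]
    - [0,0,0,-1,0.1,0,1]
    - [0,0,0,0,0,0,1]

```text
clock: 20.82
eef_pos: [577.9, -240.3, 139.4]
eef_rot: [-2.619, -0.0, -0.122]
wrist_force: [0.9, -5.8, 0.5]
finger_gap: 13.7
finger_force: 15.0
```

Request:
servo_tool:
  rows:
    - [0,0,0,-1,0.1,0,1]
    - [0,0,0,-1,0.1,0,1]
    - [0,0,0,-1,0.1,0,1]
    - [0,0,0,0,0,0,1]

```text
clock: 21.32
eef_pos: [577.0, -240.2, 139.5]
eef_rot: [-2.62, -0.006, -0.124]
wrist_force: [19.1, -7.6, -5.9]
finger_gap: 13.4
finger_force: 15.0
```

Hard stop at sleeve y = -35 mm, exactly the closed position. Relax, release, withdraw along the sleeve.

Request:
servo_tool:
  rows:
    - [0,0,0,1.5,-0.2,0,1]
    - [0,0,0,0,0,0,0.6]
    - [0,0,0,0,0,0,0.6]
    - [0,0,0,0,0,0,0.6]
    - [0,0,0,0,0,0,0.6]
    - [0,0,0,0,0,0,0.6]
    - [0,0,0,-0.6,-5,8.7,0.6]
    - [0,0,0,-1.2,-9.9,17.3,0.6]
    - [0,0,0,-1.2,-9.9,17.3,0.6]
    - [0,0,0,-1.2,-9.9,17.3,0.6]
    - [0,0,0,-1.2,-9.9,17.3,0.6]
    - [0,0,0,0,0,0,0.6]
    - [0,0,0,0,0,0,0.6]

```text
clock: 22.95
eef_pos: [571.1, -284.2, 216.5]
eef_rot: [-2.618, 0.001, -0.122]
wrist_force: [-0.3, -0.1, -0.6]
finger_gap: 37.7
finger_force: 0.0
```

Run:
```python
from h import *
st=manip.read_state();im=manip.camera("wrist");sc=manip.camera("scene")
y=np.radians(83);z=np.array([-.5*np.cos(y),-.5*np.sin(y),.866]);Y=np.array([-np.sin(y),np.cos(y),0]);F=np.array([550.5,-168,22.])
print(st['clock'],"knob closed pred",proj(cam("wrist",st),F+159.5*z-35*Y))
cv2.imwrite("pics/c6.png",np.hstack([cv2.resize(im[100:300,240:400,::-1],(480,600)),cv2.resize(sc[130:330,170:276,::-1],(318,600))]))
```

```text
22.95 knob closed pred [322.98346017 246.96135822]
```

View pics/c6.png

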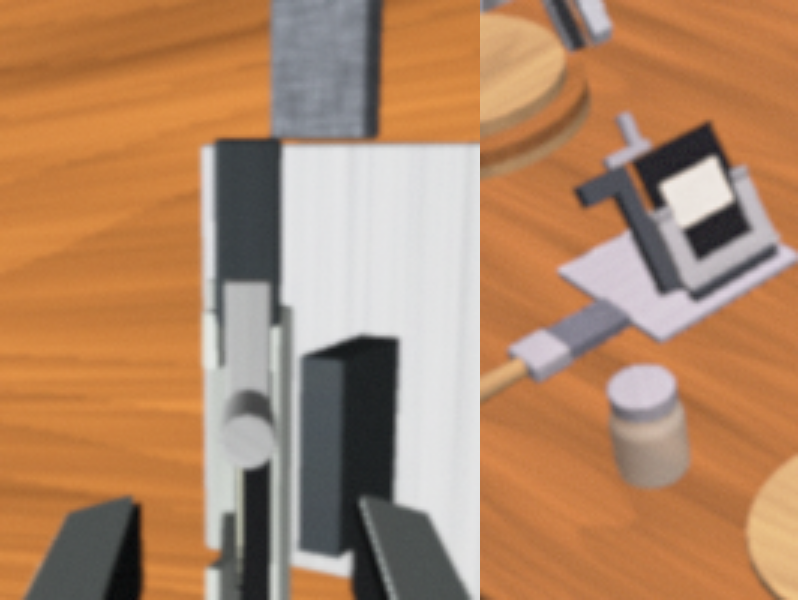

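The knob tip at full-frame (323,247) matches the predicted closed position, with the bar over the plate's top edge. Handing in.

```bash
python3 -c "
from cell import manip
print(manip.sign_off())"
```

```text
the job is handed in; nothing more can be done
None
```

The tall narrow plate is home on the sleeve's floor and the catch is closed to its stop over the plate's top edge; I handed the job in at about 23 s without touching anything else, but got no verdict back.

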